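# Put the leftover staples back in the stuck tin

## Task

Put the leftover stick of staples back in the bench tin and shut its lid fully; the lid is stiff and flush, so first lever it at least halfway up with the flat blade of the ripping chisel in the notch at the tin's front, keeping the fingers off the lid until then. The chisel has slid under the low shelf with only its blade end showing: draw it out until its handle is clear of the shelf, let go of it lying on the bench, and take it again by the handle to lever. Leave the chisel lying on the bench clear of the tin, and do not shift the awl, hammer, jar or thread cone.

Things in the scene. Friction and masses are not known exactly. Their poses are not given: they have to be found in the camera images.
- tin: Grey steel bench tin, screwed down, 130 deep (its x) by 150 wide (its y) by 55 mm high, walls and floor 3 mm; a 2 mm high lug stands 16 mm out at the middle of each side. Origin: centre of its underside; x points from its front (x = -65) to its hinge side, z up. The front faces across the bench towards the shelf.
- tin_notch (a point): Middle of the pry notch's mouth, in the top edge of the tin's front wall (tin x = -65, y = 0, z = 50.5 mm); axes as the tin's. The notch is 50 mm wide, from z = 46 up to the closed lid's underside at z = 55, and opens into the inside of the tin.
- tin_hinge (a point): On the lid's hinge axis, at the back top edge (tin x = 66, y = 0, z = 55 mm); axes as the tin's. The hinge axis is parallel to the tin's y.
- tin_lid (a joint): Opening angle of the tin's lid in rad: 0 shut, grows as the front edge swings up and back, stop at 1.95. The hinge is stiff (0.30 N m of friction): the lid stays at any angle where it is left; at the front edge it takes 3 to 4 N to raise.
- lid_front (a point): Middle of the lid's front edge, on its underside, 135 mm from the hinge axis; x axis from the front edge to the hinge, z normal to the plate. The lid is a flat grey steel plate 134 by 154 by 4 mm, without handle, overhanging the tin's front by 4 mm; a tab 44 mm wide stands out 7 mm more over the notch. The hinge barrels show at its back.
- shelf: Low plywood shelf, fixed, 200 deep (its x), 300 wide (its y), 61 mm high; deck underside at 46 mm; side panels 18 mm, closed back, open front at x = -100. Three fixed thread cones, 98 mm high, 64 mm wide, stand on it (centres at x = 52). Origin: centre of its underside; -x points out of the front, towards the tin's side of the bench.
- chisel: Ripping chisel, 205 mm long, 0.09 to 0.18 kg, lying flat, handle under the shelf, 75 to 95 mm of its blade end out. Origin: under the handle's middle; x towards the blade tip, z up. Wooden handle x -55 to 55, 26 wide, 24 high, on the bench; ferrule to x = 67, 20 across; shank to 100, 10 wide, 7 thick; flat blade to 150, 20 wide, 4 thick (last 15 mm: 3).
- chisel_tip (a point): Middle of the chisel's blade tip (chisel x = 150, z = 12 mm). Handle, shank and blade share one straight centreline 12 mm above the handle's underside, so the blade is in the air as the tool lies.
- chisel_grip (a point): Point inside the front half of the chisel's handle, near its balance point at about x = 40 (chisel x = 30, z = 12 mm).
- staples: Stick of staples: steel bar of inverted-U section, 100 long (its x) by 14 wide by 14 mm high, about 60 g, lying on the bench between the tin and the shelf. Origin: centre of its underside.
- awl: Bystander about 120 mm beside the chisel, on either side, under the same shelf: awl with a pear-shaped wooden handle (up to 30 wide, 24 high) and a thin round steel spike 6 mm thick; 200 mm long, spike pointing out of the shelf as the blade does. Origin under its handle, x along the spike (tip at x = 150).
- hammer: Bystander: tack hammer lying on the bench on the robot's side, handle 230 long, 22 wide, head 112 mm across, 20 mm high. Origin under the middle of the handle, x towards the head (head centre at x = 125).
- jar: Bystander: glass jar with a steel cap, 64 mm across, 85 mm high, standing on the bench. Origin: centre of its underside.
- cone: Bystander: cone of dark thread, 64 mm across at the foot, 98 mm high, standing on the bench. Origin: centre of its underside.
Not all that is in view belongs to the job. What is shaped like the chisel but orange is not meant. Several things have the shape of the staples; the one meant has the colours described above.

How it is judged:
On the way, in this order (a step that is already met when the one before it is completed fails the run):
1. the chisel lies on the bench with its whole handle clear of the shelf's front, let go (x of chisel in the frame of shelf below -0.155 m and height (world z) of chisel_grip below 0.02 m and height (world z) of chisel_tip below 0.025 m and contact force between the fingers and chisel below 0.1 N and linear speed of chisel below 0.03 m/s), for 0.1 s.
2. the chisel, held by its handle, starts to lever the lid up with the fingers off the lid (value of joint tin_lid between 0.05 and 0.35 rad and contact force between chisel and tin_lid above 0.3 N and contact force between the fingers and chisel above 1 N and contact force between the fingers and tin_lid below 0.3 N and distance between the grasp point and chisel below 0.07 m), for 0.04 s.
3. the chisel, still held by its handle, has levered the lid up past 0.4 rad with the fingers off the lid (value of joint tin_lid between 0.4 and 1.2 rad and contact force between chisel and tin_lid above 0.3 N and contact force between the fingers and chisel above 1 N and contact force between the fingers and tin_lid below 0.3 N and distance between the grasp point and chisel below 0.07 m), for 0.04 s.
4. the stick of staples lies inside the tin, let go, the lid still up (x of staples in the frame of tin between -0.06 and 0.06 m and y of staples in the frame of tin between -0.07 and 0.07 m and height (world z) of staples below 0.03 m and contact force between the fingers and staples below 0.1 N and linear speed of staples below 0.03 m/s and value of joint tin_lid above 0.5 rad), for 0.1 s.
At the end, for the whole second after the job is handed in: The lid is shut (within 0.04 rad), the stick of staples lies inside the tin (its centre within 60 by 70 mm of the tin's middle, below 30 mm), the chisel lies on the bench clear of the tin, and all is at rest (value of joint tin_lid below 0.04 rad and x of staples in the frame of tin between -0.06 and 0.06 m and y of staples in the frame of tin between -0.07 and 0.07 m and height (world z) of staples below 0.03 m and linear speed of each of staples, chisel below 0.02 m/s and height (world z) of chisel_grip below 0.02 m and height (world z) of chisel_tip below 0.025 m and contact force between chisel and tin below 0.1 N); the robot touches nothing.
It fails at once if the awl is shifted by more than 30 mm (distance of awl from where it was at the start of the episode above 0.03 m).
It fails at once if the hammer is shifted by more than 30 mm (distance of hammer from where it was at the start of the episode above 0.03 m).
It fails at once if the jar is shifted by more than 30 mm or tipped (distance of jar from where it was at the start of the episode above 0.03 m or angle between jar's own z axis and vertical above 0.4 rad).
It fails at once if the thread cone is shifted by more than 30 mm or tipped (distance of cone from where it was at the start of the episode above 0.03 m or angle between cone's own z axis and vertical above 0.4 rad).
It also fails if it takes over 72 s, if anything falls off the work surface, if the arm or the gripper's body presses on something with over 40 N, if the wrist force passes 120 N, or if a joint passes its speed limit or range.

## Robot

A 6-joint arm with a two-finger parallel gripper is mounted at the origin on the work surface. World frame = base frame: x ahead of the robot, y to its left, z up, the work surface at z = 0. Lengths are in m, angles in rad, forces in N, time in s.
With the tool pointing down it reaches from about 0.275 to 0.875 m from the base axis. Payload 12.5 kg.
Tool frame: the origin (TCP) lies on the centre line of the jaws, within the pads' length; the fingertips stand r.finger_overhang ahead of it and the grasp point (between the pads) lies 3 mm ahead of it (r.finger_overhang is the distance from the TCP to the fingertips, in m); z points along the fingers, y is the line along which they close (so a half turn about z gives the same grasp; the last joint's range is limited). The gripper opens to 85 mm and grips with 20 to 120 N. Pads are 22 mm wide; open, the fingers measure 114 mm over their backs; the gripper's body (76 mm by 85 mm) begins 54 mm behind the grasp point. The pads swing forward as they close: fully open they stand 13 mm farther back than shut.
Start: joints at [1.119, 0.351, 1.652, -0, 1.139, -0.085], TCP at [0.197, 0.513, 0.253] pointing down, gripper open.
Joint ranges: [-2.75, 2.75], [-0.79, 2.1], [0.01, 2.65], [-1.57, 4.71], [0.07, 3.14], [-2.87, 2.87]. Speed limits (rad/s): [2.22, 2.22, 2.79, 3.14, 3.14, 3.14].

## Interface

Orientations are given as a unit quaternion [x, y, z, w].
In Python, from cell import r, optics gives the robot as it stands. The module is installed in compiled form; this text tells all that it offers. Calls block until the motion is done:
- r.move_to(position, orientation): joint-space move of the TCP to a pose.
- r.move_linear(position, rot=None, vel=0.15): straight line of the TCP; rot=None keeps the orientation; vel is the mean speed in m/s.
- r.set_joints(angles): joint-space move.
- r.set_gripper(opening, squeeze=None): opening from 0.0 (shut) to 1.0 (fully open); squeeze is the grip in N (None keeps the last); returns when the fingers have stopped.
- r.sleep(seconds).
- r.inverse_kinematics(position, orientation): joint angles nearest the present ones, or None.
- optics.get_image(name): name is "scene" or "side" or "wrist"; returns a dict with "pixels" (480x640x3 uint8, red, green, blue), "depth" (480x640 float32, m along the optical axis (not along the pixel's ray), 0 where there is no reading), "fx", "fy", "cx", "cy" (pixels), "D" ([k1, k2, p1, p2, k3] as OpenCV has them; the pictures are not rectified), "camera_from_world" (4x4, takes a point from world to camera coordinates); the wrist camera has in their place "mount" (4x4, takes a point from camera to tool coordinates, whose origin is the TCP and whose axes are the flange's). Camera axes: x right, y down, z forward; pixel columns grow to the right and rows downward; lengths in m; the calibration is good to about 2 mm. A picture is of the moment at which its call begins: read the wrist's pose just before it.
A pose or a line that the arm cannot do raises r.PlanningError and nothing moves.
- r.hand_in(): hands the job in; it is judged then, once.
Readings, each from a call of its own:
- r.current_t(): time.
- r.current_q(): joint angles.
- r.current_qvel(): joint speeds.
- r.current_effort(): joint torques, N m.
- r.current_tool_pos(): TCP position.
- r.current_ee_rot(): TCP orientation.
- r.current_contact_force(): force on the tool from outside, world axes, zero at the start.
- r.current_torque(): the same for the moment, N m.
- r.current_opening(): opening from 0.0 (shut) to 1.0 (fully open).
- r.current_finger_force(): force on a finger pad.
Only numpy, scipy, OpenCV 4.12 (cv2) and the standard library are available. Lean on these libraries where they do the work, as an engineer would, in place of code of your own. Each camera call takes 0.05 s, during which the arm holds its last target. There are 200 camera calls.

## Working session

There is one attempt and no reset: what is moved stays moved. The work goes in short steps, each a Python script; the robot and the scene stay as the last script left them, time stands still between calls to the robot, and variables do not carry over. Pictures are saved under pics/ and viewed, at most 10 in all, crops included, and the job is handed in when it is done.

```bash
mkdir -p pics; cat > h.py <<'E'
import numpy as np, cv2
from cell import r, optics
from scipy.spatial.transform import Rotation as R
def grab(name):
    if name=="wrist":
        p=np.array(r.current_tool_pos()); q=r.current_ee_rot()
    im=optics.get_image(name)
    if name=="wrist":
        T=np.eye(4); T[:3,:3]=R.from_quat(q).as_matrix(); T[:3,3]=p
        im["wfc"]=T@np.array(im["mount"])
    else: im["wfc"]=np.linalg.inv(np.array(im["camera_from_world"]))
    return im
def save(im,fn): cv2.imwrite(fn,cv2.cvtColor(im["pixels"],cv2.COLOR_RGB2BGR))
def K(im): return np.array([[im["fx"],0,im["cx"]],[0,im["fy"],im["cy"]],[0,0,1.]])
def cloud(im):
    "world xyz for all pixels (480,640,3), nan where no depth"
    v,u=np.mgrid[0:480,0:640]
    n=cv2.undistortPoints(np.stack([u,v],-1).reshape(-1,1,2).astype(float),K(im),np.array(im["D"],float)).reshape(480,640,2)
    d=im["depth"].astype(float); d=np.where(d>0,d,np.nan)
    P=np.concatenate([n*d[...,None],d[...,None]],-1)
    return P@im["wfc"][:3,:3].T+im["wfc"][:3,3]
def down(yaw):
    "tool z down; tool y axis at world angle yaw+90deg -> tool x along yaw"
    x=np.array([np.cos(yaw),np.sin(yaw),0]); z=np.array([0,0,-1.]); y=np.cross(z,x)
    return R.from_matrix(np.stack([x,y,z],1)).as_quat()
E
python3 - <<'E'
from h import *
for n in("scene","side"):
    im=grab(n); save(im,f"pics/{n}0.png"); np.savez(f"{n}0.npz",c=cloud(im),p=im["pixels"]); print(n,im["wfc"].round(3).tolist(),im["fx"],im["D"])
print(r.finger_overhang, r.current_tool_pos(), r.current_ee_rot(), r.current_t())
E
```

```text
scene [[-0.187, 0.548, -0.816, 1.334], [0.982, 0.116, -0.148, 0.213], [0.014, -0.829, -0.56, 0.656], [0.0, 0.0, 0.0, 1.0]] 503.32856079358885 [-0.14155163  0.          0.          0.          0.        ]
side [[0.828, -0.289, 0.48, -0.011], [-0.56, -0.437, 0.704, -0.727], [0.007, -0.852, -0.524, 0.653], [0.0, 0.0, 0.0, 1.0]] 565.8333468069453 [0.04062306 0.         0.         0.         0.        ]
0.022 [0.19710728 0.51318521 0.25280764] [ 1.82361535e-01  9.83231401e-01 -5.12730892e-04 -1.38287009e-04] 0.1
```

View pics/scene0.png

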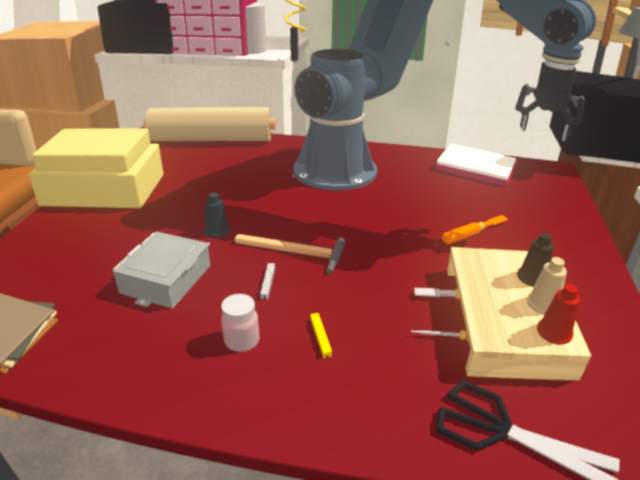

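View pics/side0.png

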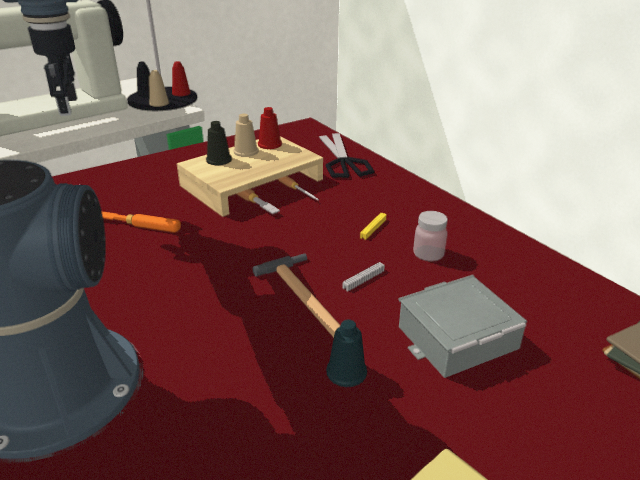

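Scene view: tin at (163,268) with its hinge to the left, grey staples at (267,281), chisel blade at (436,293), awl spike at (440,333), jar (240,322), cone (215,215), hammer (290,247). The yellow stick and orange chisel are decoys.

```bash
cat > m.py <<'E'
from h import *
def rect(P,name):
    if len(P)<5: print(name,"few",len(P)); return
    (c,s,a)=cv2.minAreaRect((P[:,:2]*1000).astype(np.float32)); 
    print(name,len(P),"c",np.round(c,1),"size",np.round(s,1),"ang",round(a,2),"z",np.nanpercentile(P[:,2],[5,50,95]).round(4), 'box',cv2.boxPoints((c,s,a)).round(0).tolist())
def comp(c,mask,seed):
    n,l=cv2.connectedComponents(mask.astype(np.uint8)); k=l[seed[1],seed[0]]
    return c[(l==k)&mask] if k else np.zeros((0,3))
if __name__=="__main__":
    for n,seeds in (("scene",dict(tin=(165,258),staples=(267,281),chis=(428,293),awl=(425,333),shelf=(510,320),jar=(240,305),cone=(216,225),hamH=(338,255),hamh=(280,245))),
                ("side",dict(tin=(460,305),staples=(363,277),chis=(265,207),awl=(305,192),shelf=(240,170),jar=(431,240),cone=(347,360),hamH=(280,265),hamh=(310,300)))):
        d=np.load(n+"0.npz"); c=d["c"]; z=c[...,2]; print(n)
        print("table z", np.nanmedian(z[(np.abs(z)<.01)]))
        for k,s in seeds.items():
            lo={'tin':.048,'shelf':.05}.get(k,.005); hi={'tin':.075,'shelf':.066}.get(k,.12)
            rect(comp(c,(z>lo)&(z<hi),s),k)
E
python3 m.py
```

```text
scene
table z -0.00017526953989677185
tin 3175 c [ 585.6 -258.9] size [150.  157.6] ang 82.28 z [0.0559 0.0594 0.0617] box [[497.0, -323.0], [654.0, -344.0], [674.0, -195.0], [518.0, -174.0]]
staples 253 c [554.5 -44.8] size [103.3  14.9] ang 7.11 z [0.0081 0.0132 0.0153] box [[502.0, -44.0], [504.0, -59.0], [607.0, -46.0], [605.0, -31.0]]
chis 13631 c [573.5 394.6] size [306.1 293.9] ang 5.78 z [0.0133 0.0605 0.1029] box [[406.0, 525.0], [436.0, 233.0], [741.0, 264.0], [711.0, 556.0]]
awl 13631 c [573.5 394.6] size [306.1 293.9] ang 5.78 z [0.0133 0.0605 0.1029] box [[406.0, 525.0], [436.0, 233.0], [741.0, 264.0], [711.0, 556.0]]
shelf 8573 c [569.3 438.9] size [306.8 203.9] ang 6.2 z [0.0563 0.0607 0.0627] box [[406.0, 524.0], [428.0, 321.0], [733.0, 354.0], [711.0, 557.0]]
jar 1773 c [724.8 -44.3] size [59.7 59.7] ang 72.9 z [0.0112 0.0599 0.0863] box [[687.0, -64.0], [745.0, -82.0], [762.0, -25.0], [705.0, -7.0]]
cone 833 c [ 391.5 -218.6] size [47.7 61.7] ang 7.58 z [0.0082 0.048  0.0953] box [[364.0, -191.0], [372.0, -252.0], [419.0, -246.0], [411.0, -185.0]]
hamH 1114 c [409.4
[... 958 characters left out ...]
2.8] ang 6.38 z [0.0537 0.06   0.0626] box [[405.0, 528.0], [428.0, 316.0], [731.0, 350.0], [707.0, 562.0]]
jar 1371 c [715.7 -49.3] size [64.6 61.5] ang 81.49 z [0.0108 0.0558 0.0852] box [[681.0, -77.0], [741.0, -86.0], [751.0, -22.0], [690.0, -13.0]]
cone 3373 c [421.1 -85.1] size [345.1 112.6] ang 83.82 z [0.0073 0.0176 0.0905] box [[347.0, -251.0], [459.0, -263.0], [496.0, 80.0], [384.0, 93.0]]
hamH 3373 c [421.1 -85.1] size [345.1 112.6] ang 83.82 z [0.0073 0.0176 0.0905] box [[347.0, -251.0], [459.0, -263.0], [496.0, 80.0], [384.0, 93.0]]
hamh 3373 c [421.1 -85.1] size [345.1 112.6] ang 83.82 z [0.0073 0.0176 0.0905] box [[347.0, -251.0], [459.0, -263.0], [496.0, 80.0], [384.0, 93.0]]
```

```bash
python3 - <<'E'
from m import *
for n in("scene","side"):
    d=np.load(n+"0.npz"); c=d["c"]; z=c[...,2]; p=d["p"].astype(int)
    sx=np.array([np.cos(np.radians(96.25)),np.sin(np.radians(96.25))]); sy=np.array([-sx[1],sx[0]])
    rel=c[...,:2]-np.array([.5685,.4389]); a=rel@sx; b=rel@sy
    m=(a<-.103)&(a>-.23)&(abs(b)<.15)&(z>.006)&(z<.04)
    k,l,st,_=cv2.connectedComponentsWithStats(m.astype(np.uint8))
    for i in range(1,k):
        if st[i,4]>20:
            P=c[l==i]; rect(P,n+str(st[i,:4])); print("  shelf x",a[l==i].min().round(4),"y",np.median(b[l==i]).round(4), p[l==i].mean(0).round())
    rect(c[(p[...,0]>150)&(p[...,1]>150)&(p[...,2]<60)&(z>.003)&(z<.03)],"yellow")
E
```

```text
scene[415 288  38   8] 254 c [528.6 292.8] size [23.7 75.5] ang 7.94 z [0.0099 0.0138 0.0163] box [[512.0, 329.0], [522.0, 254.0], [546.0, 257.0], [535.0, 332.0]]
  shelf x -0.1783 y 0.0532 [203. 184. 175.]
scene[411 331  49   5] 137 c [644.3 298.1] size [10.1 87.8] ang 3.86 z [0.0085 0.0113 0.0136] box [[636.0, 342.0], [642.0, 254.0], [652.0, 255.0], [646.0, 342.0]]
  shelf x -0.192 y -0.0609 [178. 150. 141.]
yellow 549 c [443.5 254.5] size [ 91.8 646.6] ang 56.33 z [0.0097 0.0143 0.0235] box [[149.0, 396.0], [687.0, 37.0], [738.0, 114.0], [200.0, 472.0]]
side[293 183  26  17] 67 c [643.4 298.2] size [12.3 89.8] ang 7.92 z [0.0066 0.0108 0.0139] box [[631.0, 342.0], [644.0, 253.0], [656.0, 255.0], [643.0, 344.0]]
  shelf x -0.193 y -0.0575 [152. 139. 130.]
side[255 198  25  16] 159 c [528.6 290.6] size [22.5 79.6] ang 7.7 z [0.01   0.013  0.0157] box [[512.0, 328.0], [523.0, 250.0], [545.0, 253.0], [534.0, 332.0]]
  shelf x -0.1827 y 0.0579 [157. 149. 145.]
yellow 34 c [684.4  90.4] size [100.   12.9] ang 24.8 z [0.0051 0.0122 0.0145] box [[636.0, 75.0], [642.0, 64.0], [733.0, 105.0], [727.0, 117.0]]
```

```bash
cat >> h.py <<'E'
def pick(pos,yaw):
    "down orientation for the jaw line, choosing the half turn with the smaller last joint"
    best=None
    for a in (yaw,yaw+np.pi):
        q=r.inverse_kinematics(list(pos),list(down(a)))
        if q is not None and (best is None or abs(q[5])<abs(best[1][5])): best=(down(a),q)
    print("q",np.round(best[1],2)); return list(best[0])
def st(m=""): print(m,"t",round(r.current_t(),2),"p",np.round(r.current_tool_pos(),4),"open",round(r.current_opening(),3),"F",np.round(r.current_contact_force(),1),"ff",np.round(r.current_finger_force(),1))
E
python3 - <<'E'
from h import *
th=np.radians(-82.2); d=np.array([np.cos(th),np.sin(th),0]); g=np.array([.533,.253,0])-d*.018
q=pick(g+[0,0,.1],th)
r.set_gripper(0.5,40)
r.move_to(list(g+[0,0,.10]),q); st()
r.move_linear(list(g+[0,0,.026]),vel=.1); st("down")
r.set_gripper(0,40); st("grip")
r.move_linear(list(g+d*.145+[0,0,.026]),vel=.1); st("drawn")
r.set_gripper(0.5); r.sleep(.2)
r.move_linear(list(g+d*.145+[0,0,.12]),vel=.15)
p=g+d*.145-d*.11
r.move_linear(list(p+[0,0,.22]),vel=.25); st()
im=grab("wrist"); save(im,"pics/w1.png"); np.savez("w1.npz",c=cloud(im),p=im["pixels"])
E
```

```text
q [ 0.39  0.62  1.64 -0.    0.88  0.26]
 t 2.21 p [0.5303 0.2717 0.1005] open 0.5 F [-0.1 -0.9  0.8] ff 0.0
down t 3.1 p [0.5309 0.271  0.0265] open 0.499 F [-0.3 -0.2  0.1] ff 0.0
grip t 3.43 p [0.5309 0.2709 0.0265] open 0.217 F [0.8 0.4 2.1] ff 39.0
drawn t 5.03 p [0.5503 0.1273 0.026 ] open 0.213 F [-0.1 -2.   2.3] ff 39.1
 t 7.11 p [0.5348 0.2355 0.2186] open 0.504 F [-0.5 -1.  -0.3] ff 0.0
```

View pics/w1.png

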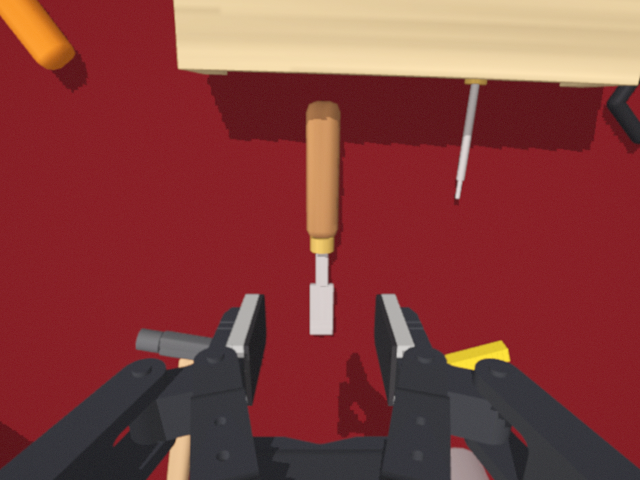

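The wrist view shows the chisel drawn out: handle (323,102)-(323,238), blade tip (321,333), with the shelf's front edge at v≈72, so the handle is clear. Next I measure its pose and look at the tin from above.

```bash
python3 - <<'E'
from m import *
d=np.load("w1.npz"); c=d["c"]; z=c[...,2]
u=np.arange(640)[None,:]; v=np.arange(480)[:,None]
P=c[(u>290)&(u<355)&(v>90)&(v<345)&(z>.006)&(z<.05)]; rect(P,"chisel")
for a,b in((100,240),(280,340)): 
    Q=c[(u>290)&(u<355)&(v>a)&(v<b)&(z>.006)&(z<.05)]; rect(Q,"part")
rect(c[(z>.05)&(z<.066)],"shelf part")
# look at tin
yaw=np.radians(81.8); n=np.array([.594,-.198,0])
q=pick(n+[0.0,0.0,.3],yaw)
r.move_to(list(n+[0.005,0.0,.3]),q); r.sleep(.1); st()
im=grab("wrist"); save(im,"pics/w2.png"); np.savez("w2.npz",c=cloud(im),p=im["pixels"]); print(im["mount"])
E
```

```text
chisel 6175 c [538.7 212.7] size [ 25.9 205.1] ang 7.32 z [0.0125 0.0212 0.0238] box [[513.0, 313.0], [539.0, 109.0], [565.0, 113.0], [538.0, 316.0]]
part 4421 c [532.8 258.7] size [ 25.9 112.4] ang 7.32 z [0.0163 0.0221 0.0239] box [[513.0, 313.0], [527.0, 201.0], [553.0, 205.0], [538.0, 316.0]]
part 1155 c [548.4 138.6] size [19.7 55.5] ang 7.47 z [0.0116 0.0129 0.0144] box [[535.0, 165.0], [542.0, 110.0], [562.0, 112.0], [555.0, 167.0]]
shelf part 35402 c [576.8 358.9] size [300.7  49.7] ang 7.9 z [0.0588 0.0601 0.0613] box [[424.0, 363.0], [431.0, 314.0], [729.0, 355.0], [722.0, 404.0]]
q [-0.4   0.45  1.38 -0.    1.31 -0.25]
 t 8.89 p [ 0.5992 -0.1969  0.2998] open 0.496 F [ 0.3 -0.2  0.3] ff 0.0
[[ 9.88723556e-04 -9.50082585e-01 -3.11996963e-01  8.02317805e-02]
 [ 9.99999485e-01  8.67487358e-04  5.27371850e-04 -4.47395674e-04]
 [-2.30393390e-04 -3.11997324e-01  9.50082953e-01 -1.19641234e-01]
 [ 0.00000000e+00  0.00000000e+00  0.00000000e+00  1.00000000e+00]]
```

View pics/w2.png

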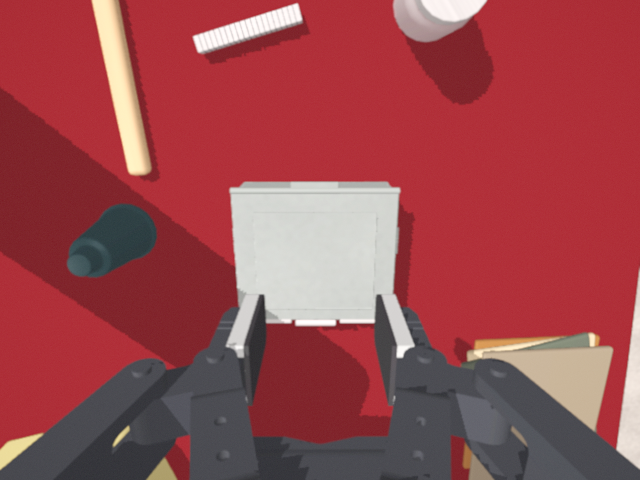

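The wrist view shows the tin lid, with its front edge at v≈190 and the tab over the notch at (314,185), facing the shelf. The hinge barrels are at (316,322) and the staples at (248,30).

```bash
python3 - <<'E'
from m import *
d=np.load("w2.npz"); c=d["c"]; z=c[...,2]
u=np.arange(640)[None,:]; v=np.arange(480)[:,None]
L=c[(u>215)&(u<415)&(v>175)&(v<290)&(z>.0565)&(z<.066)]; print(np.percentile(L[:,2],[5,50,95]))
# side edges by row
L_=[];R_=[];F=[];T=[]
ok=(z>.0555)&(z<.066)
for vv in range(200,285,4):
    us=[i for i in range(225,410) if ok[vv,i]]; L_.append(c[vv,us[0]]); R_.append(c[vv,us[-1]])
for uu in range(240,395,3):
    vs=[i for i in range(175,215) if ok[i,uu]]; (T if 296<uu<332 else F).append(c[vs[0],uu])
def line(P):
    vx,vy,x,y=cv2.fitLine(np.array(P)[:,:2].astype(np.float32),cv2.DIST_HUBER,0,1e-4,1e-4).ravel(); return np.degrees(np.arctan2(vy,vx)),x,y
for k,P in dict(left=L_,right=R_,front=F,tab=T).items(): print(k,np.round(line(P),4),np.round(P[0],4),np.round(P[-1],4),np.round(np.std(np.array(P)[:,2]),4))
S=c[(u>185)&(u<310)&(v<60)&(z>.005)&(z<.03)]; rect(S,"staples")
E
```

```text
[0.05719864 0.05890907 0.06039538]
left [82.0292  0.5129 -0.2215] [ 0.5171 -0.1925  0.0577] [ 0.5054 -0.2763  0.0579] 0.0008
right [81.6734  0.6626 -0.2537] [ 0.6678 -0.2136  0.0585] [ 0.6562 -0.2974  0.0582] 0.0008
front [-7.9946  0.5981 -0.192 ] [ 0.5274 -0.182   0.0563] [ 0.6655 -0.2014  0.0569] 0.0006
tab [-7.7318  0.5934 -0.1866] [ 0.5797 -0.1847  0.0569] [ 0.6093 -0.1888  0.0574] 0.0006
staples 2034 c [552.9 -45.6] size [100.8  15.3] ang 7.44 z [0.0108 0.0131 0.0145] box [[502.0, -45.0], [504.0, -60.0], [604.0, -47.0], [602.0, -32.0]]
```

```bash
cat >> h.py <<'E'
TX=np.array([np.cos(np.radians(-98.0)),np.sin(np.radians(-98.0)),0]); NOTCH=np.array([.5932,-.1964,0])
def blade(cam,tcp,ax,zc,off=.04):
    "fit of the chisel's top surface vs expectation: blade height, pitch, lateral error"
    c=cloud(grab(cam)).reshape(-1,3); rel=c-np.array([tcp[0],tcp[1],zc]); a=rel@ax+off; s=np.array([-ax[1],ax[0],0]); b=rel@s
    m=(a>.105)&(a<.145)&(abs(b)<.018)&(abs(rel[:,2])<.012)
    m2=(a>-.05)&(a<.01)&(abs(b)<.006)&(abs(rel[:,2]-.012)<.012)
    if m.sum()<8: print(cam,"few",m.sum()); return
    near=(a>.07)&(abs(b)<.018)&(abs(rel[:,2])<.012)
    print(cam,"n",m.sum(),m2.sum(),"blade top z-zc",np.median(rel[m,2]).round(4),"lat",np.median(b[m]).round(4),"tip a",np.percentile(a[near],99).round(4),"handle top z-zc",np.median(rel[m2,2]).round(4) if m2.sum() else None)
E
python3 - <<'E'
from h import *
th=np.radians(-82.7); d=np.array([np.cos(th),np.sin(th),0]); g=np.array([.5329,.2587,0])+.04*d
q=pick(g+[0,0,.1],th)
r.move_to(list(g+[0,0,.14]),q)
r.move_linear(list(g+[0,0,.0255]),vel=.12); st("down")
r.set_gripper(0,110); r.sleep(.1); st("grip")
z0=r.current_tool_pos()[2]
for cam in("side","scene"): blade(cam,r.current_tool_pos(),d,.012)
r.move_linear(list(g+[0,0,.13]),vel=.15); st("lift")
ins=lambda e,dz:list(NOTCH+TX*(e-.110)+[0,0,.0255+dz])
q=list(down(np.radians(82.0)))
r.move_to(ins(-.035,.08),q); r.move_linear(ins(-.035,.0385),vel=.1); r.sleep(.1); st("pre"); print(z0)
p=r.current_tool_pos()
for cam in("side","scene"): blade(cam,p,TX,.012+p[2]-z0)
save(grab("side"),"pics/s3.png")
i=cv2.imread("pics/s3.png")[230:400,280:540]; cv2.imwrite("pics/s3c.png",cv2.resize(i,None,fx=3,fy=3,interpolation=cv2.INTER_CUBIC))
E
```

```text
q [ 0.31  0.6   1.69 -0.    0.86  0.18]
down t 11.69 p [0.5384 0.2191 0.0262] open 0.499 F [-0.  -0.1 -0.3] ff 0.0
grip t 12.1 p [0.5384 0.2192 0.0267] open 0.276 F [-2.7 -0.7  7.6] ff 108.8
side n 140 4 blade top z-zc 0.0007 lat -0.004 tip a 0.8083 handle top z-zc 0.0106
scene n 191 119 blade top z-zc 0.0006 lat 0.0045 tip a 0.9029 handle top z-zc 0.0113
lift t 13.05 p [0.5375 0.2189 0.1292] open 0.278 F [-0.1  0.  -2.6] ff 108.1
pre t 14.81 p [ 0.6138 -0.0528  0.0647] open 0.282 F [-0.9 -0.8 -0.8] ff 108.1
0.02671065232404321
side n 169 0 blade top z-zc 0.0013 lat -0.002 tip a 0.3247 handle top z-zc None
scene n 147 133 blade top z-zc 0.0009 lat 0.0017 tip a 0.3195 handle top z-zc 0.0115
```

View pics/s3c.png

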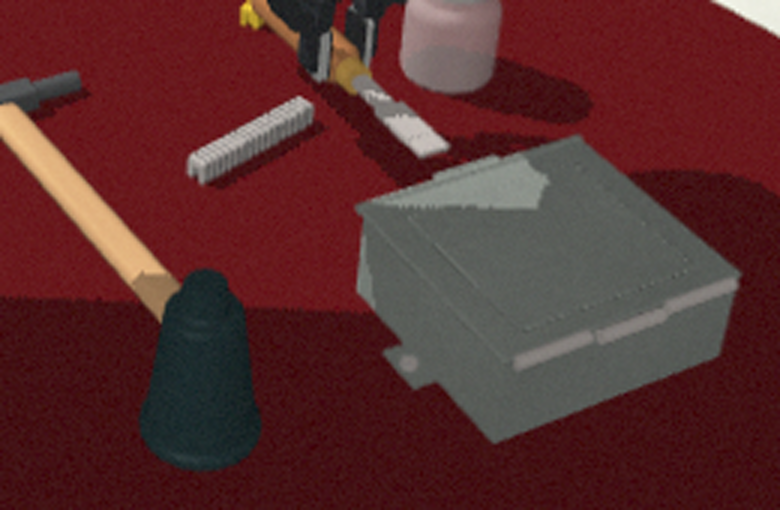

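The side view shows the blade level and aimed at the tab: tip (432,150), tab (467,168). Measured blade height is within 1 mm of the notch middle, so I insert in small steps while watching the force.

```bash
python3 - <<'E'
from h import *
ins=lambda e,dz:list(NOTCH+TX*(e-.110)+[0,0,.0255+dz])
F0=np.array(r.current_contact_force())
for e in (-.02,-.012,-.006,0,.006,.012,.018,.024):
    r.move_linear(ins(e,.0383),vel=.04); F=np.array(r.current_contact_force())-F0
    p=r.current_tool_pos(); print(e,"Fx",(F@TX).round(2),"F",F.round(2),"z",p[2].round(4),"t",round(r.current_t(),2))
    if abs(F@TX)>6 or abs(F[2])>8: print("STOP"); break
for cam in("side","scene"): blade(cam,r.current_tool_pos(),TX,.012+r.current_tool_pos()[2]-.0267)
E
```

```text
-0.02 Fx -0.42 F [ 0.42  0.36 -0.83] z 0.0638 t 15.48
-0.012 Fx 0.08 F [ 0.35 -0.13 -0.16] z 0.0638 t 15.83
-0.006 Fx -1.22 F [-0.48  1.3  -1.56] z 0.0638 t 16.13
0 Fx -0.62 F [ 0.43  0.57 -0.25] z 0.0638 t 16.43
0.006 Fx 0.06 F [-0.31 -0.01 -0.58] z 0.0638 t 16.73
0.012 Fx 0.34 F [ 0.56 -0.42  0.74] z 0.0638 t 17.03
0.018 Fx -0.36 F [-0.05  0.37 -0.49] z 0.0638 t 17.33
0.024 Fx -0.23 F [ 0.44  0.17 -0.26] z 0.0638 t 17.63
side n 209 0 blade top z-zc 0.0095 lat -0.0009 tip a 0.265 handle top z-zc None
scene n 244 123 blade top z-zc 0.0084 lat 0.0022 tip a 0.2596 handle top z-zc 0.011
```

```bash
python3 - <<'E'
from h import *
base=np.array(NOTCH+TX*(.024-.110)+[0,0,.0255+.0383]); rad=.107
F0=np.array(r.current_contact_force())
for t in list(np.arange(.05,1.36,.1)):
    p=base+TX*rad*(1-np.cos(t))+[0,0,rad*np.sin(t)+.004]
    r.move_linear(list(p),vel=.05); F=np.array(r.current_contact_force())-F0
    print(round(t,2),"F",F.round(1),"ff",round(r.current_finger_force(),0),"t",round(r.current_t(),2))
    if np.linalg.norm(F)>25: print("STOP"); break
im=grab("side"); save(im,"pics/s4.png"); np.savez("s4.npz",c=cloud(im))
im=grab("scene"); np.savez("c4.npz",c=cloud(im))
E
```

```text
0.05 F [-1.3  1.1 -1.6] ff 109.0 t 18.07
0.15 F [-1.1  1.9 -2.2] ff 109.0 t 18.43
0.25 F [-1.3  0.8 -1.3] ff 109.0 t 18.8
0.35 F [-1.3  1.3 -1.5] ff 109.0 t 19.17
0.45 F [-0.3  0.  -1.4] ff 109.0 t 19.53
0.55 F [-0.5  1.  -1.6] ff 109.0 t 19.9
0.65 F [-1.2  1.  -1.7] ff 109.0 t 20.27
0.75 F [-1.3  0.3 -0.8] ff 109.0 t 20.63
0.85 F [-1.9  0.3 -1. ] ff 109.0 t 21.0
0.95 F [-0.3 -0.6 -1.3] ff 109.0 t 21.37
1.05 F [-1.   0.7 -2. ] ff 109.0 t 21.73
1.15 F [-0.8  0.5 -1.5] ff 109.0 t 22.1
1.25 F [-0.8  1.1 -0.8] ff 109.0 t 22.47
1.35 F [ 0.1  0.9 -1.6] ff 109.0 t 22.83
```

View pics/s4.png

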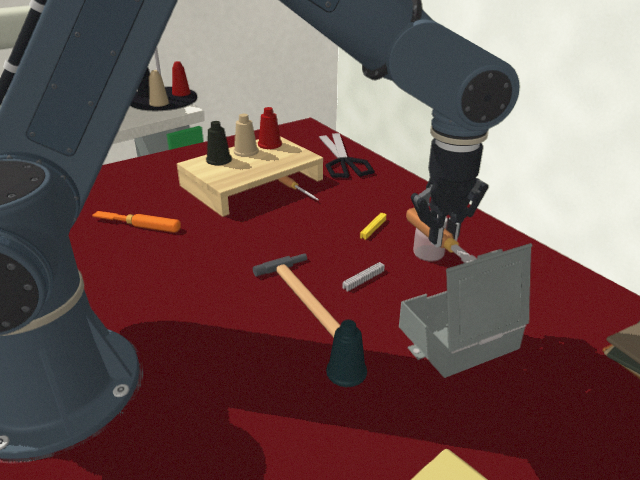

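The side view shows the lid at about 75°, the chisel still held by its handle with its tip against the lid, tilted slightly tip-down. I'll estimate the lid angle and the tilt, then lay the chisel back where it was.

```bash
python3 - <<'E'
from h import *
p=np.array(r.current_tool_pos())
s=np.array([-TX[1],TX[0],0])
for f in("s4","c4"):
    c=np.load(f+".npz")["c"].reshape(-1,3); rel=c-p; a=rel@TX+.04; b=rel@s
    for lo,hi in((-.06,-.04),(-.04,-.02),(-.02,.01),(.055,.067),(.067,.1),(.1,.12),(.12,.15)):
        m=(a>lo)&(a<hi)&(abs(b)<.013)&(abs(rel[:,2]+.01)<.05)
        if m.sum()>3: print(f,lo,m.sum(),np.percentile(rel[m,2],[10,50,90]).round(4))
    rn=c-NOTCH; a=rn@TX-.131; b=rn@s; z=c[:,2]-.055
    m=(abs(b)<.07)&(abs(b)>.03)&(z>.04)&(z<.14)&(abs(a)<.12)
    print(f,"lid",m.sum(),np.median(np.arctan2(z[m],-a[m])).round(3))
E
```

```text
s4 -0.06 44 [-0.0181 -0.0062 -0.0036]
s4 -0.04 71 [-0.0201 -0.0065 -0.0035]
s4 -0.02 59 [-0.0235 -0.0118 -0.0061]
s4 0.055 101 [-0.0185 -0.0097 -0.0054]
s4 0.067 140 [-0.0171 -0.0123 -0.0104]
s4 0.1 68 [-0.015  -0.0131 -0.0119]
s4 0.12 183 [0.0031 0.0142 0.0205]
s4 lid 2572 1.403
c4 -0.06 162 [-0.02   -0.0088 -0.0031]
c4 -0.04 140 [-0.0192 -0.0059 -0.0027]
c4 -0.02 202 [-0.0197 -0.0056 -0.0027]
c4 0.055 23 [-0.0176 -0.0116 -0.0075]
c4 0.067 81 [-0.0163 -0.0119 -0.0102]
c4 0.1 65 [-0.0142 -0.0124 -0.0116]
c4 0.12 215 [-0.0139 -0.0066  0.0174]
c4 lid 802 1.344
```

```bash
python3 - <<'E'
from h import *
p=np.array(r.current_tool_pos())
r.move_linear(list(p-TX*.07),vel=.15)
th=np.radians(-82.7); g=np.array([.5384,.2187,0])
r.move_to(list(g+[0,0,.13]),list(down(th+np.pi)))
r.move_linear(list(g+[0,0,.04]),vel=.15); r.move_linear(list(g+[0,0,.0265]),vel=.05); st("laid")
r.set_gripper(0.5,60); r.sleep(.1); r.move_linear(list(g+[0,0,.13]),vel=.2)
s=np.array([.553,-.0456,0]); q=pick(s+[0,0,.1],np.radians(7.4))
r.move_to(list(s+[0,0,.1]),q); r.set_gripper(.4); r.move_linear(list(s+[0,0,.0255]),vel=.12); st("at staples")
r.set_gripper(0,60); st("grip")
r.move_linear(list(s+[0,0,.15]),vel=.2); st("lift")
t=NOTCH+TX*.040; q=pick(t+[0,0,.12],np.radians(-8.0))
r.move_to(list(t-TX*.03+[0,0,.17]),q); st("above")
for cam in("side","scene"): im=grab(cam); save(im,f"pics/{cam}5.png")
a=cv2.imread("pics/side5.png")[120:420,220:560]; b=cv2.imread("pics/scene5.png")[180:420,60:460]
h=400; cv2.imwrite("pics/m5.png",np.hstack([cv2.resize(a,(400,353)),cv2.resize(b,(400,353))]))
E
```

```text
laid t 26.04 p [0.5387 0.2188 0.0267] open 0.28 F [ 0.7 -0.   3.2] ff 109.5
q [-0.17  0.56  1.76 -0.    0.82  1.28]
at staples t 29.19 p [ 0.5534 -0.0456  0.026 ] open 0.397 F [ 0.5 -0.4  0.2] ff 0.0
grip t 29.51 p [ 0.5535 -0.0457  0.0265] open 0.138 F [-2.2  0.3  6.5] ff 60.1
lift t 30.28 p [ 0.5524 -0.0455  0.1491] open 0.145 F [-0.2 -0.  -0.3] ff 59.4
q [-0.46  0.65  1.53 -0.    0.96  1.26]
above t 30.99 p [ 0.5912 -0.2062  0.1687] open 0.137 F [-0.3  0.5 -1.9] ff 59.4
```

View pics/m5.png

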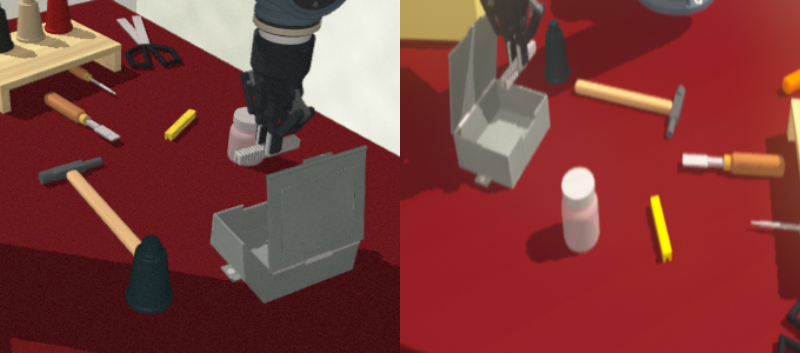

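The picture shows the chisel lying on the bench clear of the tin, the staples in the jaws near the tin, and the lid still up. Next: lower and release the staples, then sweep the lid shut from behind.

```bash
python3 - <<'E'
from h import *
t=NOTCH+TX*.040
r.move_linear(list(t+[0,0,.10]),vel=.15); st("over")
r.move_linear(list(t+[0,0,.0315]),vel=.08); st("in")
r.set_gripper(.3); r.sleep(.3); st("released")
r.move_linear(list(t+[0,0,.12]),vel=.15); r.move_linear(list(t-TX*.03+[0,0,.30]),vel=.25); st("up")
for cam in("side","scene"):
    im=grab(cam); save(im,f"pics/{cam}6.png"); np.savez(cam+"6.npz",c=cloud(im))
a=cv2.imread("pics/side6.png")[200:400,360:560]; b=cv2.imread("pics/scene6.png")[180:320,80:240]
cv2.imwrite("pics/m6.png",np.hstack([cv2.resize(a,(400,400)),cv2.resize(b,(400,350))[:350].copy() if 0 else cv2.resize(b,(400,400))]))
E
```

```text
over t 31.75 p [ 0.588  -0.2358  0.1006] open 0.143 F [ 0.4 -0.2 -1. ] ff 59.4
in t 32.76 p [ 0.5879 -0.2362  0.032 ] open 0.139 F [ 0.4 -0.3 -0.9] ff 59.4
released t 33.34 p [ 0.5876 -0.236   0.0315] open 0.3 F [-0.6 -0.1 -0.5] ff 0.0
up t 34.97 p [ 0.5913 -0.2063  0.2981] open 0.304 F [ 0.5  0.9 -0.3] ff 0.0
```

View pics/m6.png

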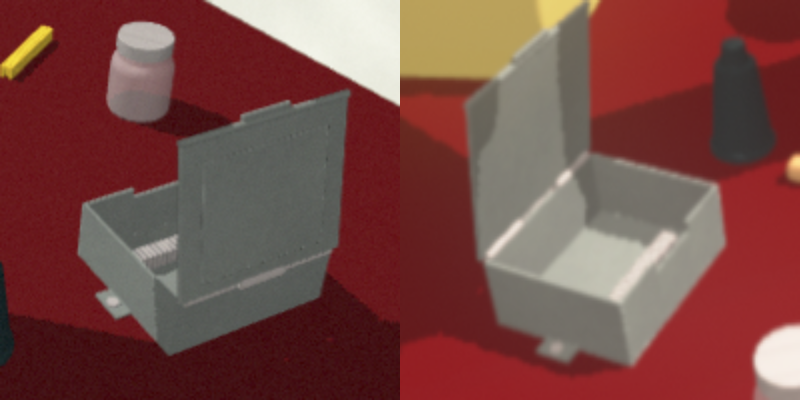

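The staples lie flat inside the tin near its front, seen in the right half at (640,265), and the lid is still up. Now I close the lid.

```bash
python3 - <<'E'
from h import *
H=NOTCH+TX*.131; OV=r.finger_overhang
def tip(a,z): return list(H+TX*a+[0,0,z+OV])
q=list(r.current_ee_rot())
r.set_gripper(0,40)
r.move_linear(tip(-.10,.29),vel=.3); r.move_linear(tip(.035,.26),vel=.25); r.move_linear(tip(.035,.175),vel=.2); st("behind")
F0=np.array(r.current_contact_force()); rad=.118
for th in list(np.arange(1.65,.04,-.1)):
    a=-rad*np.cos(th)+.004*np.sin(th); z=.055+rad*np.sin(th)+.004*np.cos(th)
    r.move_linear(tip(a,z),vel=.06); F=np.array(r.current_contact_force())-F0
    print(round(th,2),F.round(1),end=" | ")
    if np.linalg.norm(F)>30: print("STOP"); break
else:
    for z in (.064,.060,.058,.056,.054,.052):
        r.move_linear(tip(-rad,z),vel=.03); F=np.array(r.current_contact_force())-F0; print("\npress",z,F.round(1),np.round(r.current_tool_pos()[2]-OV,4))
        if F[2]>18: break
st()
r.move_linear(tip(-rad,.13),vel=.15); r.move_linear(tip(-.04,.28),vel=.25)
for cam in("side","scene"):
    im=grab(cam); save(im,f"pics/{cam}7.png"); c=cloud(im).reshape(-1,3)
    rn=c-H; a=rn@TX; b=rn@np.array([-TX[1],TX[0],0])
    m=(abs(b)<.07)&(a<-.01)&(a>-.13)&(c[:,2]>.05)&(c[:,2]<.09)
    k=np.polyfit(-a[m],c[m,2],1); print(cam,m.sum(),"lid slope",k[0].round(4),"z front",np.polyval(k,.135).round(4))
st("end")
a=cv2.imread("pics/side7.png")[120:420,220:560]; b=cv2.imread("pics/scene7.png")[180:420,60:460]
cv2.imwrite("pics/m7.png",np.hstack([cv2.resize(a,(400,353)),cv2.resize(b,(400,353))]))
E
```

```text
behind t 36.96 p [ 0.5709 -0.3603  0.1985] open -0.0 F [-0.2 -0.5  1. ] ff 0.0
1.65 [ 0.3  0.9 -1.3] | 1.55 [ 1.4  0.4 -1.4] | 1.45 [-0.7  1.4 -1.1] | 1.35 [ 0.5  0.1 -1.8] | 1.25 [ 0.1  0.2 -1. ] | 1.15 [ 0.7  0.6 -0.2] | 1.05 [ 0.4  1.  -0.6] | 0.95 [ 0.   0.5 -0.6] | 0.85 [ 0.7  0.3 -0.7] | 0.75 [-0.3  0.1 -1. ] | 0.65 [ 0.   0.5 -0.2] | 0.55 [ 0.   0.8 -0.7] | 0.45 [ 1.5  0.4 -1.3] | 0.35 [ 0.4  1.2 -0. ] | 0.25 [-0.6 -0.1 -0.7] | 0.15 [ 0.5  1.2 -1.3] | 0.05 [ 0.2  1.3 -0.6] | 
press 0.064 [ 0.8  0.4 -1.4] 0.064

press 0.06 [ 0.6 -0.2 -0.7] 0.0598

press 0.058 [-3.7  1.9  9.1] 0.059

press 0.056 [-10.3   5.1  27.2] 0.0587
 t 44.11 p [ 0.5916 -0.2094  0.0807] open -0.005 F [-10.5   4.6  28.2] ff 14.0
side 4092 lid slope 0.0071 z front 0.0595
scene 2277 lid slope -0.0076 z front 0.0592
end t 45.67 p [ 0.5802 -0.2856  0.3   ] open -0.001 F [ 0.1 -0.2 -0.3] ff 0.0
```

View pics/m7.png

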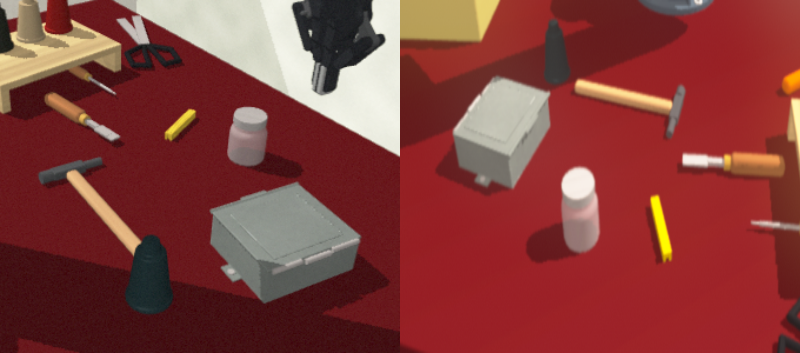

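The lid is flat shut (slope within ±0.008, front edge at z≈59 mm), the chisel lies on the bench, and the bystanders look unmoved.

```bash
python3 -c "
from h import *
print(r.hand_in())"
```

```text
the job is handed in; nothing more can be done
None
```

The job is handed in (no verdict was returned): the staples are in the tin, the lid is shut flush, and the chisel lies on the bench clear of the tin; in the last pictures the awl, hammer, jar and cone look unmoved.

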